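# Put the condiments back on their own coasters

## Task

The four condiments on the serving counter are standing on each other's coasters: move each onto the coaster of its own colour (red ketchup, yellow mustard, green herb tin, mayonnaise jar with blue lid on blue), standing upright and flat inside the rim. Use the empty steel coaster as the spare place on the way; the counter has just been wiped for service, so never set or drop a condiment on the bare counter. Do not shift the open white meal box, and leave the steel coaster empty at the end.

Things in the scene. Friction and masses are not known exactly. Their poses are not given: they have to be found in the camera images.
- ketchup_mid (a point): red squeeze bottle with a red pointed nozzle, upright and round: straight body 50 mm in diameter from its foot to 50 mm up, then a shoulder and nozzle, 80 mm high in all; 110 to 225 g, rigid. This point is on its axis, 40 mm above its foot (half-way up); z is up along the axis. It starts on the green or the blue coaster.
- mustard_mid (a point): yellow squeeze bottle with a yellow pointed nozzle, the same shape, size and weight as the red one. This point is on its axis, 40 mm above its foot (half-way up); z is up along the axis. It starts on the green or the blue coaster.
- herb_tin_mid (a point): green round herb tin with a white label band and a green shaker lid, upright: 52 mm in diameter (lid 53 mm), 70 mm high; 95 to 200 g, rigid. This point is on its axis, 35 mm above its foot (half-way up); z is up along the axis. It starts on the red or the yellow coaster.
- mayo_jar_mid (a point): white round mayonnaise jar with a blue label band and blue lid, upright: straight body 52 mm in diameter from its foot to 48 mm up, then a shoulder, then the lid 48 mm in diameter, 70 mm high in all; 140 to 280 g, rigid. This point is on its axis, 35 mm above its foot (half-way up); z is up along the axis. It starts on the red or the yellow coaster.
- red_floor (a point): Red round rimmed coaster, fixed to the counter: 88 mm across outside, 78 mm across inside the rim, rim top 18 mm above the counter. This point is the centre of its inner floor, 10 mm above the counter; z is up. Home of the ketchup.
- yellow_floor (a point): Yellow round rimmed coaster, fixed to the counter: 88 mm across outside, 78 mm across inside the rim, rim top 18 mm above the counter. This point is the centre of its inner floor, 10 mm above the counter; z is up. Home of the mustard.
- green_floor (a point): Green round rimmed coaster, fixed to the counter: 88 mm across outside, 78 mm across inside the rim, rim top 18 mm above the counter. This point is the centre of its inner floor, 10 mm above the counter; z is up. Home of the herb tin.
- blue_floor (a point): Blue round rimmed coaster, fixed to the counter: 88 mm across outside, 78 mm across inside the rim, rim top 18 mm above the counter. This point is the centre of its inner floor, 10 mm above the counter; z is up. Home of the mayonnaise jar.
- spare_floor (a point): Plain steel (uncoloured) round rimmed coaster, fixed to the counter: 88 mm across outside, 78 mm across inside the rim, rim top 18 mm above the counter. This point is the centre of its inner floor, 10 mm above the counter; z is up. A thin black rubber disc covers its floor. The free spot, empty at the start. The five coasters lie in shuffled places, their centres at least 130 mm apart.
- meal_box: bystander: open white foam meal box with a bun in it, loose, at the left end of the work: base 190 mm (x) by 180 mm (y) and 40 mm high, its lid standing open on its +y side to about 180 mm high. Origin under the centre of the base, x and y along its sides. To be left where it is.
Mind the look-alikes: they are no part of the job. Of the things like the part that bears mustard_mid, leave any that is black, orange or purple; of the rest the smaller one is meant.

How it is judged:
By the outcome, as a careful person would: the job done as asked, in the order asked, and still so for the second after the job is handed in, with the robot touching nothing.
It also fails if it takes over 128 s, if anything falls off the work surface, if the arm or the gripper's body presses on something with over 40 N, if the wrist force passes 120 N, or if a joint passes its speed limit or range.

## Robot

A 6-joint arm with a two-finger parallel gripper is mounted at the origin on the work surface. World frame = base frame: x ahead of the robot, y to its left, z up, the work surface at z = 0. Lengths are in mm, angles in rad, forces in N, time in s.
With the tool pointing down it reaches from about 350 to 875 mm from the base axis. Payload 4.2 kg.
Tool frame: the origin (TCP) lies midway between the tips of the shut fingers; the grasp point (between the pads) lies 19 mm behind it; y points along the fingers, x is the direction in which the jaws open and shut, and the axes are right-handed (so a half turn about y gives the same grasp; the last joint's range is limited). The gripper opens to 85 mm and grips with 20 to 120 N. Pads are 22 mm wide; open, the fingers measure 114 mm over their backs; the gripper's body (76 mm by 85 mm) begins 54 mm behind the grasp point. The pads swing forward as they close: fully open they stand 13 mm farther back than shut.
Start: joints at [-1.043, 0.385, 0.008, 0, -1.194, -0.259], TCP at [166.001, -602.53, 231.312] pointing down, gripper open.
Joint ranges: [-3.14, 3.14], [-1.21, 2.06], [-1.07, 1.41], [-3.16, 2.05], [-2.99, -0.16], [-3.1, 3.1]. Speed limits (rad/s): [2.79, 2.79, 3.14, 3.14, 3.14, 3.14].

## Interface

Orientations are given as a unit quaternion [x, y, z, w].
In Python, from bench import read_state, get_image, job_done gives the robot as it stands.
- The arm moves only by the tool play_rows, never from a script. Its argument "series" is a list of rows, each a list of 7 numbers: the shift along the tool's x, y, z in m, then the turn, a rotation vector about the tool's x, y, z in rad, then the finger opening in m, from 0 to 0.0854. In form: [[x, y, z, wx, wy, wz, claw], ...]. A call has 1 to 10 rows; each row shifts and turns the pose as measured when the row begins, along the tool's axes as they then stand; what a row does not reach is not made up. A row lasts 1/10 s, in which the tool goes at most 50 mm and 8.59 degrees, less where a joint would pass 70% of its speed; a pose out of reach is approached as far as the arm can. A call with a gripper value outside its range is refused whole. The fingers move at their own pace and stop on an object; the grip force is fixed at half the most. Time passes only in rows, so rows that do not move let the fingers close. It gives the time, the measured TCP pose, the force and the opening at its end, in the units of the state.
- read_state(): the state, without advancing time (a new reading comes with each control period).
- get_image(name): name is "scene" or "top" or "wrist"; returns a dict with "color" (420x560x3 uint8, red, green, blue), "intrinsics" (3x3 intrinsics, pixels), "D" ([k1, k2, p1, p2, k3] as OpenCV has them; the pictures are not rectified), "origin" and "orientation" of the camera in the world. Camera axes: x right, y down, z forward; pixel columns grow to the right and rows downward; lengths in mm; the calibration is good to about 2 mm. A picture is of the moment at which its call begins. There is no depth.
- job_done(): hands the job in, once; it reports no verdict.
The state is a dict: "clock": time; "joints": joint angles; "joint_vel": joint speeds; "joint_efforts": joint torques, N m; "position": TCP position; "ee_rot": TCP orientation; "contact_force": force on the tool from outside, world axes, zero at the start; "wrist_torque": the same for the moment, N m; "gripper_width": finger opening in mm.
Only numpy, scipy, OpenCV 4.12 (cv2) and the standard library are available. Lean on these libraries where they do the work, as an engineer would, in place of code of your own. Each camera call takes 0.05 s, during which the arm holds its last target. There are 200 camera calls.

## Working session

There is one attempt and no reset: what is moved stays moved. The work goes in short steps, Python scripts to look and compute and a tool call to move; the robot and the scene stay as the last step left them, time stands still between calls to the robot, and variables do not carry over. Pictures are saved under pics/ and viewed, about 12 in all and at most 16, crops included, and the job is handed in when it is done.

Besides the shell and the picture viewer there is one more tool, called after ">>>" by a JSON object that holds its "name" and its "arguments". play_rows: Moves the arm, as the interface text tells. Its arguments: {"type":"object","properties":{"series":{"type":"array","items":{"type":"array","items":{"type":"number"}}}},"required":["series"]}

```bash
mkdir -p pics; ls
cat > h.py <<'E'
import numpy as np, cv2
from bench import read_state, get_image, job_done
from scipy.spatial.transform import Rotation as R
def snap(n,f):
    im=get_image(n); cv2.imwrite('pics/'+f,im['color'][:,:,::-1]); return im
def cam(im):
    o=np.array(im['orientation'],float)
    M=o if o.shape==(3,3) else R.from_quat(o).as_matrix()
    return np.array(im['intrinsics']),np.array(im['D'],float),np.array(im['origin'],float),M
def unproj(im,uv,z):
    K,D,o,M=cam(im)
    p=cv2.undistortPoints(np.array([[uv]],float),K,D)[0,0]
    d=M@np.array([p[0],p[1],1]); return o+d*(z-o[2])/d[2]
def proj(im,P):
    K,D,o,M=cam(im)
    return cv2.projectPoints(np.array(P,float).reshape(-1,3),cv2.Rodrigues(M.T)[0],-M.T@o,K,D)[0].reshape(-1,2)
E
python3 - <<'E'
from h import *
for n in('top','scene'):
    im=snap(n,n+'1.png'); print(n,im['origin'],im['orientation'])
s=read_state();print(s)
E
```

```text
pics
top [404.61002198 121.40887796 943.2165982 ] [ 0.71085439 -0.70193123  0.03990461 -0.01965225]
scene [1180.1849331  -341.78834238  638.56337828] [ 0.77959705  0.41955092 -0.21358402 -0.4130222 ]
{'clock': 0.1, 'joints': array([-1.04340570e+00,  3.85446605e-01,  6.80185805e-03, -4.51017924e-04,
       -1.19402207e+00, -2.58592747e-01]), 'joint_vel': array([ 1.43384954e-04, -6.60198972e-04,  9.92365451e-04,  9.33410499e-04,
        3.06771797e-05, -3.36751274e-04]), 'joint_efforts': array([-2.00389608e-03, -3.93317950e+01,  1.88928705e+01,  4.19795573e+00,
       -2.59286076e-03,  4.00330521e-06]), 'position': array([ 165.86441858, -602.05509935,  230.36396954]), 'ee_rot': array([ 0.42798589,  0.56284233, -0.56206263, -0.42909463]), 'contact_force': array([ 0.5673857 , -0.85410936,  0.25791706]), 'wrist_torque': array([ 0.01349599, -0.00752506,  0.03260841]), 'gripper_width': 85.4644251578091}
```

View pics/top1.png

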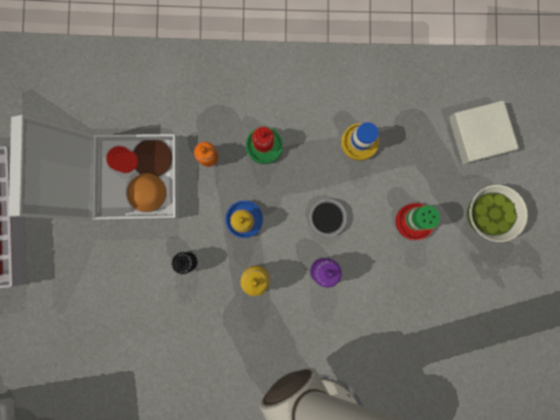

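View pics/scene1.png

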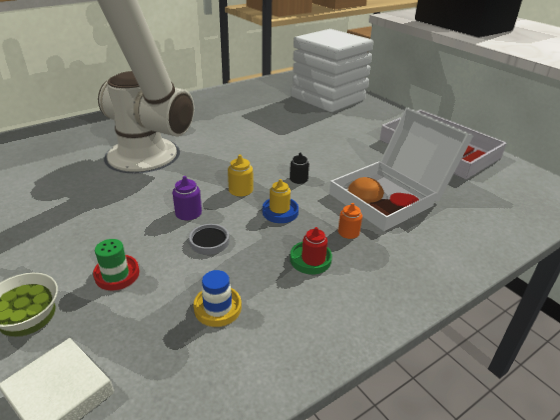

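Candidates for the mustard in the top image are yellow (244,219) on the blue coaster and yellow (255,281) on the bare counter, the latter bigger. The orange (205,153), purple (326,272) and black (184,262) bottles are excluded. The one on the blue coaster fits, being the smaller and on a coaster as stated. The other items are ketchup on green (264,143), herb tin on red (418,219), mayo on yellow (361,140), and the empty spare at (328,217). I'll measure them and confirm with a crop.

```bash
cat > m.py <<'E'
from h import *
from scipy.optimize import least_squares
rngs={'red':[(0,6),(174,180)],'yellow':[(20,32)],'green':[(55,85)],'blue':[(100,125)]}
def mask(im,c):
    h=cv2.cvtColor(im['color'],cv2.COLOR_RGB2HSV); m=np.zeros(h.shape[:2],np.uint8)
    for a,b in rngs[c]: m|=cv2.inRange(h,(a,110,40),(b,255,255))
    return m
def circ(im,m,win,z,r):
    u,v,w=win; k=np.zeros_like(m);k[max(0,v-w):v+w,max(0,u-w):u+w]=m[max(0,v-w):v+w,max(0,u-w):u+w]
    pts=np.argwhere(k)[:,::-1]; hull=cv2.convexHull(pts.astype(np.int32))[:,0]
    P=np.array([unproj(im,p,z)[:2] for p in hull])
    f=lambda c:np.hypot(*(P-c).T)-r
    s=least_squares(f,P.mean(0),loss='soft_l1',f_scale=1.5)
    return s.x,np.abs(s.fun).mean()
if __name__=='__main__':
    im=get_image('top')
    for c,w in {'red':(416,220,26),'yellow':(360,142,26),'green':(264,146,24),'blue':(244,219,24)}.items():
        print('coaster',c,circ(im,mask(im,c),w,14,44))
    g=cv2.cvtColor(im['color'],cv2.COLOR_RGB2GRAY); print('spare',circ(im,cv2.inRange(g,0,45),(328,217,22),11,39))
    print('big mustard',circ(im,mask(im,'yellow'),(255,281,24),40,30))
    # items : top features
    print('ket',circ(im,mask(im,'red'),(263,138,24),60,25)); print('mus',circ(im,mask(im,'yellow'),(242,219,20),60,25))
    print('tin lid',circ(im,mask(im,'green'),(426,217,20),80,26.5)); print('mayo lid',circ(im,mask(im,'blue'),(366,134,18),80,24))
    s=cv2.resize(im['color'][90:310,180:460],None,fx=2.8,fy=2.7,interpolation=cv2.INTER_CUBIC); cv2.imwrite('pics/crop2.png',s[:,:,::-1])
    from bench import read_state
    M=R.from_quat(read_state()['ee_rot']).as_matrix(); print(M.round(3))
E
python3 m.py
```

```text
coaster red (array([ 461.39131045, -222.66670254]), np.float64(0.8625316201357033))
coaster yellow (array([649.12053091, -94.91548353]), np.float64(0.8232489155056961))
coaster green (array([637.42433968, 132.50684121]), np.float64(1.2774477373429742))
coaster blue (array([461.95073811, 176.42336687]), np.float64(1.0928493245253657))
spare (array([473.26978624, -18.04983028]), np.float64(4.9762510066256445))
big mustard (array([323.18261799, 148.18305996]), np.float64(2.762567729016271))
ket (array([638.99929796, 134.39598901]), np.float64(1.620576585925687))
mus (array([454.15498707, 178.50535461]), np.float64(0.9682388556863389))
tin lid (array([ 466.40528554, -224.59878495]), np.float64(3.8263492373696586))
mayo lid (array([643.43599746, -89.97217924]), np.float64(5.3808145399977))
[[-0.265 -0.001 -0.964]
 [ 0.964  0.002 -0.265]
 [ 0.002 -1.     0.   ]]
```

View pics/crop2.png

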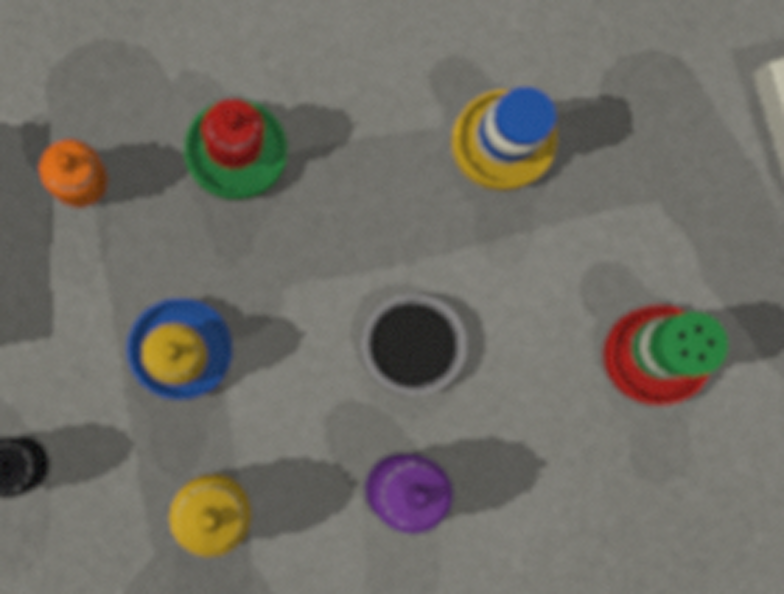

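>>> {"name": "play_rows", "arguments": {"series": [[0,0,0,0,0.134,0,0.085],[0,0,0,0,0.134,0,0.085],[0.045,0,-0.036,0,0,0,0.085],[0.045,0,-0.036,0,0,0,0.085],[0.045,0,-0.036,0,0,0,0.085],[0.045,0,-0.036,0,0,0,0.085],[0.045,0,-0.036,0,0,0,0.085],[0.045,0,-0.036,0,0,0,0.085],[0.045,0,-0.036,0,0,0,0.085],[0.045,0,-0.036,0,0,0,0.085]]}}

```text
clock: 1.15
position: [420.2, -290.8, 227.0]
ee_rot: [-0.503, -0.495, 0.494, 0.509]
contact_force: [0.7, -0.2, 0.0]
gripper_width: 84.9
```

```bash
cat >> h.py <<'E'
def to(x,y,z):
    s=read_state(); M=R.from_quat(s['ee_rot']).as_matrix()
    print('pos',s['position'].round(1),'w',round(s['gripper_width'],1),'t',s['clock'],'F',s['contact_force'].round(1),'M',M.round(3).tolist())
    print('tool shift mm',(M.T@(np.array([x,y,z])-s['position'])).round(1))
    print('turn to square (rotvec)',R.from_matrix(M.T@np.array([[0,0,-1],[1,0,0],[0,-1,0.]])).as_rotvec().round(4))
E
python3 - <<'E'
from h import *
im=get_image('top')
for n,u,v,z in [('spare',327.5,217,18),('tinlid',427.1,217,80),('mayolid',367.9,132.2,80),('ket',264.6,135.2,90),('mus',243.9,219.6,90)]:
    print(n,unproj(im,(u,v),z).round(1))
to(464,-223,180)
w=snap('wrist','wrist1.png')
E
```

```text
spare [468.1 -18.3  18. ]
tinlid [ 466.8 -226.4   80. ]
mayolid [653.1 -98.2  80. ]
ket [639.5 130.1  90. ]
mus [455.2 171.6  90. ]
pos [ 424.4 -286.9  227. ] w 85.0 t 1.2 F [ 1.1  1.5 -0.2] M [[0.018, -0.002, -1.0], [1.0, 0.007, 0.018], [0.007, -1.0, 0.002]]
tool shift mm [ 64.3  47.4 -38.5]
turn to square (rotvec) [-0.0019 -0.0179  0.0073]
```

View pics/wrist1.png

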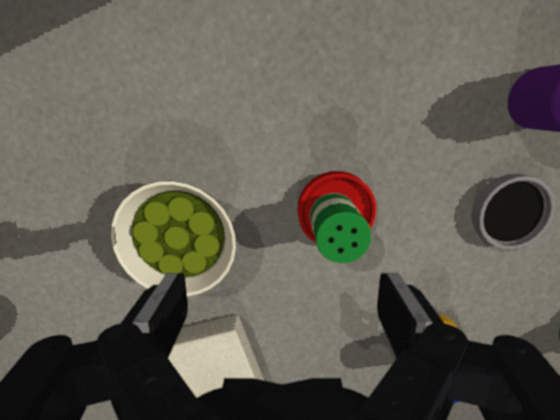

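The wrist view shows the tin lid centre at (343,236) on the red coaster (337,207), the spare rim centre at (514,213), and the tin standing alone.

Run:
```python
from h import *
im=get_image('wrist')
for n,u,v,z in [('tinlid',343,236,80),('red',337,207,18),('spare',514,212,18)]: print(n,unproj(im,(u,v),z).round(1))
to(466,-225,120)
```

```text
tinlid [ 462.6 -231.3   80. ]
red [ 453.3 -227.1   18. ]
spare [462.9 -25.2  18. ]
pos [ 421.  -290.4  226.8] w 84.8 t 1.3 F [-1.  -0.2 -0.6] M [[0.019, -0.005, -1.0], [1.0, 0.007, 0.019], [0.007, -1.0, 0.005]]
tool shift mm [ 65.5 107.1 -44.3]
turn to square (rotvec) [-0.0048 -0.0186  0.007 ]
```

>>> {"name": "play_rows", "arguments": {"series": [[0.032,0.03,-0.022,-0.003,-0.018,0.007,0.085],[0.03,0.03,-0.022,0,0,0,0.085],[0,0.02,0,0,0,0,0.085],[0,0,0,0,0,0,0.085],[0,0,0,0,0,0,0.085]]}}

```text
clock: 1.8
position: [464.8, -231.7, 146.5]
ee_rot: [0.502, 0.498, -0.499, -0.501]
contact_force: [-1.3, -0.7, 0.3]
gripper_width: 84.9
```

Run:
```python
from h import *
to(465,-228,25)
w=snap('wrist','wrist2.png')
to(465,-228,25)
print(proj(w,[[465,-228,80],[461,-223,18],[468,-18,18]]).round(0))
```

```text
pos [ 464.8 -231.7  146.5] w 84.9 t 1.8 F [-1.3 -0.7  0.3] M [[0.005, -0.0, -1.0], [1.0, -0.002, 0.005], [-0.002, -1.0, 0.0]]
tool shift mm [  4.  121.5  -0.2]
turn to square (rotvec) [-0.0001 -0.0053 -0.0025]
pos [ 464.6 -231.7  146.5] w 84.9 t 1.85 F [ 0.1  0.2 -1.6] M [[0.006, -0.0, -1.0], [1.0, -0.002, 0.006], [-0.002, -1.0, 0.0]]
tool shift mm [  4.  121.5  -0.4]
turn to square (rotvec) [-0.0001 -0.0059 -0.0022]
[[288. 227.]
 [292. 196.]
 [530. 203.]]
```

View pics/wrist2.png

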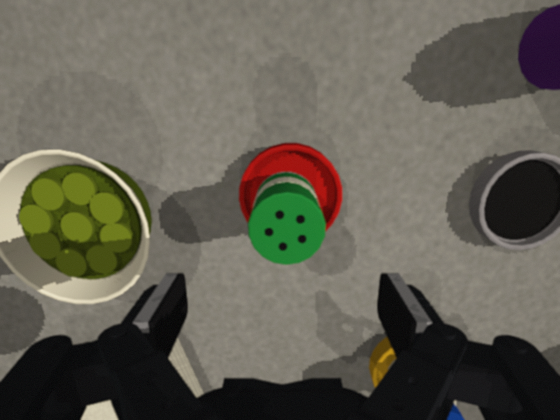

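The lid centre at (288,228) matches the predicted (288,227), and the coaster and spare match within about 3 mm. I'll descend and grasp.

>>> {"name": "play_rows", "arguments": {"series": [[0.004,0.03,0,0,0,0,0.085],[0,0.03,0,0,0,0,0.085],[0,0.03,0,0,0,0,0.085],[0,0.02,0,0,0,0,0.085],[0,0.01,0,0,0,0,0.085],[0,0,0,0,0,0,0.085]]}}

```text
clock: 2.45
position: [470.2, -235.5, 32.3]
ee_rot: [0.51, 0.5, -0.493, -0.497]
contact_force: [0.2, 0.4, -0.4]
gripper_width: 84.9
```

```bash
python3 -c "
from h import *
to(465,-228,25)"
```

```text
pos [ 470.2 -235.5   32.3] w 84.9 t 2.45 F [ 0.2  0.4 -0.4] M [[0.014, 0.02, -1.0], [1.0, -0.007, 0.014], [-0.007, -1.0, -0.02]]
tool shift mm [7.4 7.1 5.5]
turn to square (rotvec) [ 0.0199 -0.0143 -0.0073]
```

>>> {"name": "play_rows", "arguments": {"series": [[0.007,0.006,0.005,0.02,-0.014,-0.007,0.085],[0,0,0,0,0,0,0.085],[0,0,0,0,0,0,0.045],[0,0,0,0,0,0,0.045],[0,0,0,0,0,0,0.045],[0,0,0,0,0,0,0.045],[0,0,0,0,0,0,0.045],[0,0,0,0,0,0,0.045]]}}

```text
clock: 3.25
position: [468.1, -228.9, 30.7]
ee_rot: [0.502, 0.502, -0.499, -0.498]
contact_force: [1.3, 0.4, -2.0]
gripper_width: 51.1
```

```bash
python3 -c "
from h import *
to(465,-228,140)"
```

```text
pos [ 468.1 -228.9   30.7] w 51.1 t 3.25 F [ 1.3  0.4 -2. ] M [[-0.001, 0.008, -1.0], [1.0, -0.001, -0.001], [-0.001, -1.0, -0.008]]
tool shift mm [   0.7 -109.3    2.2]
turn to square (rotvec) [ 0.0077  0.0008 -0.0015]
```

>>> {"name": "play_rows", "arguments": {"series": [[0,-0.01,0,0.007,0,0,0.04],[0,-0.02,0,0,0,0,0.04],[0,-0.025,0,0,0,0,0.04],[0,-0.02,0,0,0,0,0.04],[0.02,0,0,0,0,0,0.04],[0.03,0,0,0,0,0,0.04],[0.03,0,0,0,0,0,0.04],[0.03,0,0,0,0,0,0.04],[0.03,0,0,0,0,0,0.04],[0.03,0,0,0,0,0,0.04]]}}

```text
clock: 4.25
position: [465.8, -55.9, 105.9]
ee_rot: [-0.501, -0.497, 0.499, 0.503]
contact_force: [0.7, -0.2, -0.6]
gripper_width: 51.2
```

```bash
python3 -c "
from h import *
to(468,-20,32)"
```

```text
pos [465.8 -55.9 105.9] w 51.2 t 4.25 F [ 0.7 -0.2 -0.6] M [[0.008, -0.005, -1.0], [1.0, 0.0, 0.008], [0.0, -1.0, 0.005]]
tool shift mm [35.9 73.9 -2.3]
turn to square (rotvec) [-0.0054 -0.0085  0.0001]
```

>>> {"name": "play_rows", "arguments": {"series": [[0.02,0,-0.002,-0.005,-0.008,0,0.04],[0.015,0,0,0,0,0,0.04],[0,0,0,0,0,0,0.04],[0,0.02,0,0,0,0,0.04],[0,0.02,0,0,0,0,0.04],[0,0.015,0,0,0,0,0.04],[0,0,0,0,0,0,0.04],[0,0,0,0,0,0,0.04]]}}

```text
clock: 5.05
position: [467.5, -18.0, 49.5]
ee_rot: [0.499, 0.501, -0.501, -0.499]
contact_force: [0.1, 0.0, -0.7]
gripper_width: 51.0
```

```bash
python3 -c "
from h import *
to(468,-20,32)"
```

```text
pos [467.5 -18.   49.5] w 51.0 t 5.05 F [ 0.1  0.  -0.7] M [[-0.005, -0.0, -1.0], [1.0, 0.0, -0.005], [0.0, -1.0, 0.0]]
tool shift mm [-2.  17.5 -0.5]
turn to square (rotvec) [-0.      0.0048  0.0003]
```

>>> {"name": "play_rows", "arguments": {"series": [[-0.001,0.01,0,0,0.004,0,0.04],[0,0.004,0,0,0,0,0.04],[0,0.002,0,0,0,0,0.04],[0,0,0,0,0,0,0.04]]}}

```text
clock: 5.45
position: [468.9, -19.4, 34.0]
ee_rot: [0.501, 0.501, -0.499, -0.499]
contact_force: [0.0, -0.1, -1.2]
gripper_width: 51.3
```

>>> {"name": "play_rows", "arguments": {"series": [[0,0.001,0,0,0,0,0.04],[0,0.001,0,0,0,0,0.04],[0,0,0,0,0,0,0.04]]}}

```text
clock: 5.75
position: [469.3, -19.2, 32.4]
ee_rot: [0.501, 0.502, -0.498, -0.499]
contact_force: [-0.1, 0.0, -1.3]
gripper_width: 51.0
```

>>> {"name": "play_rows", "arguments": {"series": [[0,0.001,0,0,0,0,0.04],[0,0,0,0,0,0,0.04],[0,0,0,0,0,0,0.085],[0,0,0,0,0,0,0.085],[0,0,0,0,0,0,0.085],[0,0,0,0,0,0,0.085],[0,-0.03,0,0,0,0,0.085],[0,-0.04,0,0,0,0,0.085],[0,-0.04,0,0,0,0,0.085],[0,0,0,0,0,0,0.085]]}}

```text
clock: 6.75
position: [469.4, -19.5, 145.3]
ee_rot: [0.501, 0.501, -0.499, -0.499]
contact_force: [1.2, 0.6, 0.4]
gripper_width: 84.7
```

```bash
python3 -c "
from h import *
to(639.5,131,150)
im=snap('wrist','wrist3.png')
print(proj(im,[[468,-18,18],[468.5,-19,80]]).round(0))"
```

```text
pos [469.4 -19.5 145.3] w 84.7 t 6.75 F [1.2 0.6 0.4] M [[-0.001, 0.004, -1.0], [1.0, 0.0, -0.001], [0.0, -1.0, -0.004]]
tool shift mm [ 150.3   -4.  -170.3]
turn to square (rotvec) [0.0041 0.0011 0.    ]
[[283. 199.]
 [282. 226.]]
```

View pics/wrist3.png

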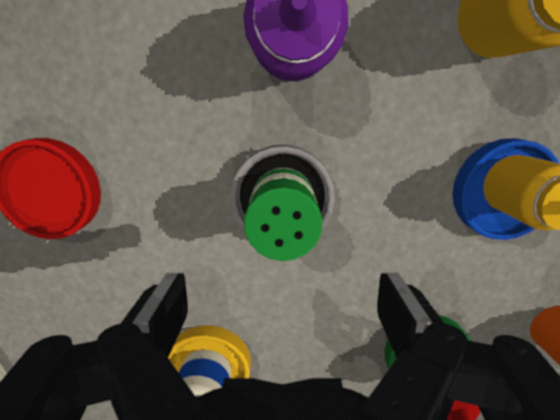

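The tin stands upright in the spare: lid (284,225), rim centre (284,195), as predicted. Next is the ketchup.

>>> {"name": "play_rows", "arguments": {"series": [[0.03,0,-0.034,0.004,0,0,0.085],[0.03,0,-0.034,0,0,0,0.085],[0.03,0,-0.034,0,0,0,0.085],[0.03,0,-0.034,0,0,0,0.085],[0.03,0,-0.034,0,0,0,0.085],[0,0,0,0,0,0,0.085],[0,0,0,0,0,0,0.085]]}}

```text
clock: 7.5
position: [637.0, 133.5, 130.5]
ee_rot: [-0.497, -0.493, 0.505, 0.505]
contact_force: [-0.0, -0.3, -0.2]
gripper_width: 85.2
```

```bash
python3 -c "
from h import *
to(639.5,131,30)
im=snap('wrist','wrist4.png')
print(proj(im,[[639,131,60],[639.5,131,90],[637.5,132.5,18]]).round(0))"
```

```text
pos [637.  133.5 130.5] w 85.2 t 7.5 F [-0.  -0.3 -0.2] M [[0.004, -0.021, -1.0], [1.0, -0.004, 0.004], [-0.004, -1.0, 0.021]]
tool shift mm [ -2.  100.4  -4.7]
turn to square (rotvec) [-0.0212 -0.0041 -0.004 ]
[[279. 229.]
 [278. 247.]
 [281. 210.]]
```

View pics/wrist4.png

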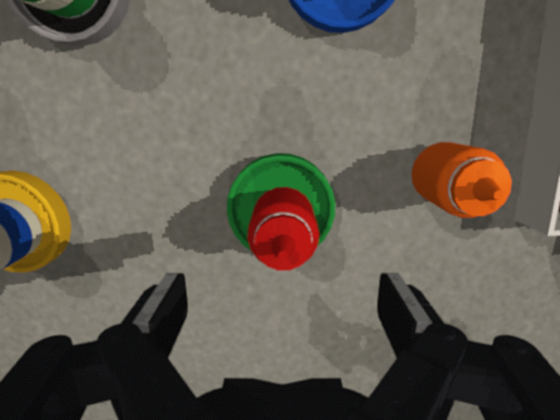

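>>> {"name": "play_rows", "arguments": {"series": [[0.001,0,-0.003,-0.021,-0.004,-0.004,0.085],[0,0.025,0,0,0,0,0.085],[0,0.025,0,0,0,0,0.085],[0,0.025,0,0,0,0,0.085],[0,0.018,0,0,0,0,0.085],[0,0,0,0,0,0,0.085],[0,0,0,0,0,0,0.085]]}}

```text
clock: 8.25
position: [635.8, 128.7, 37.6]
ee_rot: [0.502, 0.501, -0.497, -0.5]
contact_force: [-0.0, 0.1, 1.2]
gripper_width: 84.8
```

```bash
python3 -c "
from h import *
to(640,134,29)"
```

```text
pos [635.8 128.7  37.6] w 84.8 t 8.25 F [-0.   0.1  1.2] M [[0.004, 0.006, -1.0], [1.0, 0.001, 0.004], [0.001, -1.0, -0.006]]
tool shift mm [ 5.3  8.6 -4.1]
turn to square (rotvec) [ 0.006  -0.0037  0.0015]
```

>>> {"name": "play_rows", "arguments": {"series": [[0.005,0.008,-0.004,0.006,-0.003,0.001,0.085],[0,0,0,0,0,0,0.085],[0,0,0,0,0,0,0.04],[0,0,0,0,0,0,0.04],[0,0,0,0,0,0,0.04],[0,0,0,0,0,0,0.04],[0,0,0,0,0,0,0.04],[0,0,0,0,0,0,0.04]]}}

```text
clock: 9.05
position: [642.0, 134.5, 34.0]
ee_rot: [0.501, 0.502, -0.497, -0.499]
contact_force: [0.2, -0.5, -0.3]
gripper_width: 48.2
```

```bash
python3 -c "
from h import *
to(461,-223,29)"
```

```text
pos [642.  134.5  34. ] w 48.2 t 9.05 F [ 0.2 -0.5 -0.3] M [[0.0, 0.007, -1.0], [1.0, 0.003, 0.0], [0.003, -1.0, -0.007]]
tool shift mm [-357.6    2.6  180.9]
turn to square (rotvec) [ 0.0069 -0.0003  0.0034]
```

Width is 48.2, less than expected, so the pads are probably near the shoulder. I'll regrip lower.

>>> {"name": "play_rows", "arguments": {"series": [[0,0,0,0,0,0,0.085],[0,0,0,0,0,0,0.085],[0,0,0,0,0,0,0.085],[0,0.008,0,0.006,0,0.003,0.085],[0,0.003,0,0,0,0,0.04],[0,0,0,0,0,0,0.04],[0,0,0,0,0,0,0.04],[0,0,0,0,0,0,0.04],[0,0,0,0,0,0,0.04],[0,0,0,0,0,0,0.04]]}}

```text
clock: 10.05
position: [642.8, 134.7, 22.5]
ee_rot: [0.5, 0.5, -0.5, -0.5]
contact_force: [0.2, 0.7, -0.2]
gripper_width: 48.3
```

>>> {"name": "play_rows", "arguments": {"series": [[0,-0.01,0,0,0,0,0.04],[0,-0.025,0,0,0,0,0.04],[0,-0.03,0,0,0,0,0.04],[0,-0.03,0,0,0,0,0.04],[0,0,0,0,0,0,0.04],[-0.025,0,0.0125,0,0,0,0.04],[-0.035,0,0.018,0,0,0,0.04],[-0.035,0,0.018,0,0,0,0.04],[-0.035,0,0.018,0,0,0,0.04],[-0.035,0,0.018,0,0,0,0.04]]}}

```text
clock: 11.05
position: [554.5, -31.6, 119.8]
ee_rot: [-0.498, -0.501, 0.502, 0.499]
contact_force: [0.8, -0.8, -2.3]
gripper_width: 48.3
```

```bash
python3 -c "
from h import *
to(460,-223,24)"
```

```text
pos [554.5 -31.6 119.8] w 48.3 t 11.05 F [ 0.8 -0.8 -2.3] M [[-0.006, -0.003, -1.0], [1.0, 0.0, -0.006], [0.0, -1.0, 0.003]]
tool shift mm [-190.9   96.    95.4]
turn to square (rotvec) [-0.0026  0.0062  0.0004]
```

>>> {"name": "play_rows", "arguments": {"series": [[-0.035,0,0.018,-0.002,0.006,0,0.04],[-0.035,0,0.018,0,0,0,0.04],[-0.035,0,0.018,0,0,0,0.04],[-0.035,0,0.018,0,0,0,0.04],[-0.03,0,0.014,0,0,0,0.04],[-0.015,0,0.005,0,0,0,0.04],[0,0,0,0,0,0,0.04],[0,0,0,0,0,0,0.04]]}}

```text
clock: 11.85
position: [451.1, -226.0, 117.4]
ee_rot: [-0.499, -0.497, 0.499, 0.505]
contact_force: [-0.4, 0.4, -1.6]
gripper_width: 48.7
```

```bash
python3 -c "
from h import *
to(460,-223,24)"
```

```text
pos [ 451.1 -226.   117.4] w 48.7 t 11.85 F [-0.4  0.4 -1.6] M [[0.008, -0.008, -1.0], [1.0, 0.003, 0.008], [0.003, -1.0, 0.008]]
tool shift mm [ 2.8 93.4 -9.6]
turn to square (rotvec) [-0.0082 -0.008   0.0032]
```

>>> {"name": "play_rows", "arguments": {"series": [[0.003,0,-0.009,-0.008,-0.008,0.003,0.04],[0,0.02,0,0,0,0,0.04],[0,0.025,0,0,0,0,0.04],[0,0.025,0,0,0,0,0.04],[0,0.012,0,0,0,0,0.04],[0,0,0,0,0,0,0.04],[0,0,0,0,0,0,0.04]]}}

```text
clock: 12.55
position: [469.6, -216.5, 33.8]
ee_rot: [0.499, 0.505, -0.502, -0.494]
contact_force: [0.6, 0.1, -1.3]
gripper_width: 48.7
```

```bash
python3 -c "
from h import *
to(460,-223,24)"
```

```text
pos [ 469.6 -216.5   33.8] w 48.7 t 12.55 F [ 0.6  0.1 -1.3] M [[-0.014, 0.009, -1.0], [1.0, -0.002, -0.014], [-0.002, -1.0, -0.009]]
tool shift mm [-6.3  9.7  9.8]
turn to square (rotvec) [ 0.0089  0.014  -0.0019]
```

>>> {"name": "play_rows", "arguments": {"series": [[-0.006,0,0.009,0.009,0.014,-0.002,0.04],[0,0,0,0,0,0,0.04],[0,0,0,0,0,0,0.04]]}}

```text
clock: 12.85
position: [462.3, -222.5, 35.8]
ee_rot: [0.501, 0.501, -0.5, -0.499]
contact_force: [0.6, 0.1, -1.2]
gripper_width: 48.6
```

```bash
python3 -c "
from h import *
to(460,-223,24)"
```

```text
pos [ 462.3 -222.5   35.8] w 48.6 t 12.85 F [ 0.6  0.1 -1.2] M [[-0.001, 0.004, -1.0], [1.0, -0.001, -0.001], [-0.001, -1.0, -0.004]]
tool shift mm [-0.5 11.8  2.3]
turn to square (rotvec) [ 0.0036  0.0011 -0.0007]
```

>>> {"name": "play_rows", "arguments": {"series": [[0,0.008,0.002,0.003,0,0,0.04],[0,0.003,0,0,0,0,0.04],[0,0,0,0,0,0,0.04],[0,0,0,0,0,0,0.04]]}}

```text
clock: 13.25
position: [460.5, -223.0, 24.9]
ee_rot: [0.501, 0.501, -0.5, -0.499]
contact_force: [-0.3, 0.3, -2.1]
gripper_width: 48.7
```

>>> {"name": "play_rows", "arguments": {"series": [[0,0.0015,0,0,0,0,0.04],[0,0,0,0,0,0,0.04],[0,0,0,0,0,0,0.085],[0,0,0,0,0,0,0.085],[0,0,0,0,0,0,0.085],[0,0,0,0,0,0,0.085],[0,-0.03,0,0,0,0,0.085],[0,-0.04,0,0,0,0,0.085],[0,-0.04,0,0,0,0,0.085],[0,0,0,0,0,0,0.085]]}}

```text
clock: 14.25
position: [461.0, -223.2, 137.3]
ee_rot: [0.501, 0.5, -0.5, -0.499]
contact_force: [0.2, -0.7, -0.3]
gripper_width: 84.6
```

```bash
python3 -c "
from h import *
to(469,-19,145)"
```

```text
pos [ 461.  -223.2  137.3] w 84.6 t 14.25 F [ 0.2 -0.7 -0.3] M [[-0.001, 0.002, -1.0], [1.0, -0.002, -0.001], [-0.002, -1.0, -0.002]]
tool shift mm [204.2  -8.1  -8.4]
turn to square (rotvec) [ 0.0018  0.0015 -0.0021]
```

Now back to the tin on the spare at (469,-19).

>>> {"name": "play_rows", "arguments": {"series": [[0.04,0,-0.002,0,0,0,0.085],[0.045,0,-0.002,0,0,0,0.085],[0.045,0,-0.002,0,0,0,0.085],[0.04,0,-0.001,0,0,0,0.085],[0.03,0,-0.001,0,0,0,0.085],[0,0,0,0,0,0,0.085],[0,0,0,0,0,0,0.085]]}}

```text
clock: 14.95
position: [469.9, -17.1, 137.5]
ee_rot: [0.503, 0.501, -0.498, -0.498]
contact_force: [1.0, -0.7, 0.4]
gripper_width: 85.2
```

```bash
python3 -c "
from h import *
to(469,-19,28)"
```

```text
pos [469.9 -17.1 137.5] w 85.2 t 14.95 F [ 1.  -0.7  0.4] M [[0.003, 0.008, -1.0], [1.0, -0.002, 0.002], [-0.002, -1.0, -0.008]]
tool shift mm [ -1.8 109.5   1.8]
turn to square (rotvec) [ 0.0078 -0.0025 -0.0017]
```

>>> {"name": "play_rows", "arguments": {"series": [[-0.002,0.01,0.002,0.008,-0.002,-0.002,0.085],[0,0.025,0,0,0,0,0.085],[0,0.025,0,0,0,0,0.085],[0,0.025,0,0,0,0,0.085],[0,0.018,0,0,0,0,0.085],[0,0,0,0,0,0,0.085],[0,0,0,0,0,0,0.085]]}}

```text
clock: 15.65
position: [465.8, -26.6, 27.6]
ee_rot: [-0.502, -0.496, 0.498, 0.504]
contact_force: [-0.0, -0.2, -0.5]
gripper_width: 84.8
```

```bash
python3 -c "
from h import *
to(469,-19,28)"
```

```text
pos [465.8 -26.6  27.6] w 84.8 t 15.65 F [-0.  -0.2 -0.5] M [[0.012, -0.005, -1.0], [1.0, 0.0, 0.012], [0.0, -1.0, 0.005]]
tool shift mm [ 7.6 -0.4 -3.1]
turn to square (rotvec) [-0.0048 -0.012   0.0001]
```

>>> {"name": "play_rows", "arguments": {"series": [[0.007,0,-0.003,-0.005,-0.012,0,0.085],[0,0,0,0,0,0,0.085],[0,0,0,0,0,0,0.04],[0,0,0,0,0,0,0.04],[0,0,0,0,0,0,0.04],[0,0,0,0,0,0,0.04],[0,0,0,0,0,0,0.04],[0,0,0,0,0,0,0.04]]}}

```text
clock: 16.45
position: [470.8, -19.1, 30.7]
ee_rot: [0.501, 0.502, -0.498, -0.499]
contact_force: [-0.1, 0.3, -1.9]
gripper_width: 50.9
```

```bash
python3 -c "
from h import *
to(636,133,28)"
```

```text
pos [470.8 -19.1  30.7] w 50.9 t 16.45 F [-0.1  0.3 -1.9] M [[-0.0, 0.007, -1.0], [1.0, 0.002, -0.0], [0.002, -1.0, -0.007]]
tool shift mm [ 152.1    4.2 -165.2]
turn to square (rotvec) [0.0069 0.0001 0.0022]
```

>>> {"name": "play_rows", "arguments": {"series": [[0,-0.015,0,0.006,0,0.002,0.04],[0,-0.025,0,0,0,0,0.04],[0,-0.03,0,0,0,0,0.04],[0,-0.025,0,0,0,0,0.04],[0.02,0,-0.022,0,0,0,0.04],[0.03,0,-0.033,0,0,0,0.04],[0.03,0,-0.033,0,0,0,0.04],[0.03,0,-0.033,0,0,0,0.04],[0.025,0,-0.027,0,0,0,0.04],[0.015,0,-0.016,0,0,0,0.04]]}}

```text
clock: 17.45
position: [634.2, 132.2, 124.8]
ee_rot: [-0.499, -0.496, 0.501, 0.504]
contact_force: [-0.4, 0.0, -2.2]
gripper_width: 51.0
```

```bash
python3 -c "
from h import *
to(636,133,30)"
```

```text
pos [634.2 132.2 124.8] w 51.0 t 17.45 F [-0.4  0.  -2.2] M [[0.006, -0.01, -1.0], [1.0, -0.001, 0.006], [-0.001, -1.0, 0.01]]
tool shift mm [ 0.9 94.8 -2.8]
turn to square (rotvec) [-0.0102 -0.0062 -0.0012]
```

>>> {"name": "play_rows", "arguments": {"series": [[0,0,0,-0.01,-0.006,0,0.04],[0,0,0,0,0,0,0.04],[0,0.02,0,0,0,0,0.04],[0,0.025,0,0,0,0,0.04],[0,0.02,0,0,0,0,0.04],[0,0.012,0,0,0,0,0.04],[0,0,0,0,0,0,0.04],[0,0,0,0,0,0,0.04]]}}

```text
clock: 18.25
position: [631.2, 130.0, 43.7]
ee_rot: [-0.5, -0.498, 0.502, 0.501]
contact_force: [0.2, -0.2, -1.6]
gripper_width: 50.8
```

```bash
python3 -c "
from h import *
to(636,133,30)"
```

```text
pos [631.2 130.   43.7] w 50.8 t 18.25 F [ 0.2 -0.2 -1.6] M [[0.001, -0.005, -1.0], [1.0, -0.003, 0.001], [-0.003, -1.0, 0.005]]
tool shift mm [ 3.1 13.7 -4.9]
turn to square (rotvec) [-0.0047 -0.0012 -0.003 ]
```

>>> {"name": "play_rows", "arguments": {"series": [[0.003,0,-0.005,-0.005,-0.001,-0.003,0.04],[0,0,0,0,0,0,0.04],[0,0.008,0,0,0,0,0.04],[0,0.004,0,0,0,0,0.04],[0,0,0,0,0,0,0.04],[0,0,0,0,0,0,0.04]]}}

```text
clock: 18.85
position: [638.6, 133.9, 34.5]
ee_rot: [0.501, 0.502, -0.498, -0.499]
contact_force: [-0.5, -0.2, -1.4]
gripper_width: 51.2
```

>>> {"name": "play_rows", "arguments": {"series": [[0,0.002,0.001,0.005,0,0,0.04],[0,0.002,0,0,0,0,0.04],[0,0,0,0,0,0,0.04],[0,0,0,0,0,0,0.04]]}}

```text
clock: 19.25
position: [637.8, 134.0, 30.8]
ee_rot: [0.5, 0.501, -0.499, -0.5]
contact_force: [-0.3, -0.3, -1.7]
gripper_width: 51.0
```

>>> {"name": "play_rows", "arguments": {"series": [[0,0.001,0,0,0,0,0.04],[0,0,0,0,0,0,0.04],[0,0,0,0,0,0,0.085],[0,0,0,0,0,0,0.085],[0,0,0,0,0,0,0.085],[0,0,0,0,0,0,0.085],[0,-0.03,0,0,0,0,0.085],[0,-0.04,0,0,0,0,0.085],[0,-0.04,0,0,0,0,0.085],[0,0,0,0,0,0,0.085]]}}

```text
clock: 20.25
position: [638.0, 133.4, 142.9]
ee_rot: [0.5, 0.501, -0.5, -0.5]
contact_force: [0.9, -0.0, 1.4]
gripper_width: 84.6
```

```bash
python3 -c "
from h import *
to(653,-98,145)"
```

```text
pos [638.  133.4 142.9] w 84.6 t 20.25 F [ 0.9 -0.   1.4] M [[-0.001, 0.001, -1.0], [1.0, 0.001, -0.001], [0.001, -1.0, -0.001]]
tool shift mm [-231.4   -2.3  -14.7]
turn to square (rotvec) [0.0009 0.001  0.0008]
```

>>> {"name": "play_rows", "arguments": {"series": [[-0.04,0,-0.002,0,0,0,0.085],[-0.045,0,-0.003,0,0,0,0.085],[-0.045,0,-0.003,0,0,0,0.085],[-0.04,0,-0.003,0,0,0,0.085],[-0.035,0,-0.002,0,0,0,0.085],[-0.025,0,-0.002,0,0,0,0.085],[0,0,0,0,0,0,0.085],[0,0,0,0,0,0,0.085],[0,0,0,0,0,0,0.085]]}}

```text
clock: 21.15
position: [654.8, -102.9, 142.2]
ee_rot: [0.499, 0.503, -0.499, -0.499]
contact_force: [-0.2, -0.8, -0.1]
gripper_width: 85.4
```

```bash
python3 -c "
from h import *
to(653,-98,28)
im=snap('wrist','wrist5.png')
print(proj(im,[[653,-98,80],[649,-95,18],[637,133,80],[637.5,132.5,18]]).round(0))"
```

```text
pos [ 654.8 -102.9  142.2] w 85.4 t 21.15 F [-0.2 -0.8 -0.1] M [[-0.004, 0.005, -1.0], [1.0, 0.004, -0.004], [0.004, -1.0, -0.005]]
tool shift mm [  4.5 114.2   2.4]
turn to square (rotvec) [0.0053 0.004  0.0036]
[[289. 226.]
 [291. 195.]
 [633. 204.]
 [561. 183.]]
```

View pics/wrist5.png

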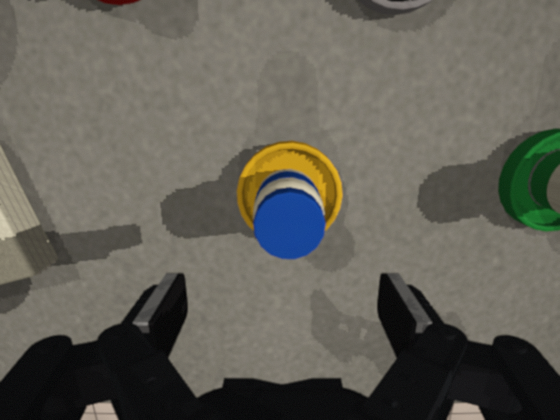

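The jar lid is at (289,223) and the yellow coaster centre at (290,191), matching the predictions within about 3 mm. I'll descend.

>>> {"name": "play_rows", "arguments": {"series": [[0.004,0.01,0.002,0.005,0.004,0.003,0.085],[0,0.025,0,0,0,0,0.085],[0,0.025,0,0,0,0,0.085],[0,0.025,0,0,0,0,0.085],[0,0.018,0,0,0,0,0.085],[0,0,0,0,0,0,0.085],[0,0,0,0,0,0,0.085]]}}

```text
clock: 21.9
position: [652.5, -89.3, 33.8]
ee_rot: [0.497, 0.502, -0.502, -0.498]
contact_force: [0.3, -0.0, 0.1]
gripper_width: 85.2
```

```bash
python3 -c "
from h import *
to(652,-98,25)"
```

```text
pos [652.5 -89.3  33.8] w 85.2 t 21.9 F [ 0.3 -0.   0.1] M [[-0.01, -0.0, -1.0], [1.0, 0.001, -0.01], [0.001, -1.0, 0.0]]
tool shift mm [-8.7  8.8  0.6]
turn to square (rotvec) [-0.0005  0.0099  0.0005]
```

>>> {"name": "play_rows", "arguments": {"series": [[-0.008,0.008,0,0,0.01,0,0.085],[0,0.002,0,0,0,0,0.085],[0,0,0,0,0,0,0.04],[0,0,0,0,0,0,0.04],[0,0,0,0,0,0,0.04],[0,0,0,0,0,0,0.04],[0,0,0,0,0,0,0.04],[0,0,0,0,0,0,0.04]]}}

```text
clock: 22.7
position: [654.5, -97.2, 26.9]
ee_rot: [0.501, 0.502, -0.498, -0.499]
contact_force: [0.1, -0.5, -0.6]
gripper_width: 50.0
```

```bash
python3 -c "
from h import *
to(468,-20,25)"
```

```text
pos [654.5 -97.2  26.9] w 50.0 t 22.7 F [ 0.1 -0.5 -0.6] M [[0.0, 0.006, -1.0], [1.0, 0.001, 0.0], [0.001, -1.0, -0.006]]
tool shift mm [ 77.1   0.9 186.5]
turn to square (rotvec) [ 0.0058 -0.0004  0.001 ]
```

>>> {"name": "play_rows", "arguments": {"series": [[0,-0.015,0,0.006,0,0.001,0.04],[0,-0.025,0,0,0,0,0.04],[0,-0.025,0,0,0,0,0.04],[0,-0.02,0,0,0,0,0.04],[0.008,0,0.02,0,0,0,0.04],[0.015,0,0.036,0,0,0,0.04],[0.015,0,0.036,0,0,0,0.04],[0.015,0,0.036,0,0,0,0.04],[0.013,0,0.032,0,0,0,0.04],[0.01,0,0.02,0,0,0,0.04]]}}

```text
clock: 23.7
position: [467.7, -19.8, 110.8]
ee_rot: [-0.499, -0.497, 0.5, 0.503]
contact_force: [-0.1, 0.7, -1.8]
gripper_width: 50.1
```

>>> {"name": "play_rows", "arguments": {"series": [[0,0,0,0,0,0,0.04],[0,0,0,0,0,0,0.04]]}}

```text
clock: 23.9
position: [464.5, -19.1, 111.1]
ee_rot: [-0.498, -0.497, 0.501, 0.503]
contact_force: [0.3, 0.5, -1.8]
gripper_width: 50.0
```

```bash
python3 -c "
from h import *
to(468,-20,28)"
```

```text
pos [464.5 -19.1 111.1] w 50.0 t 23.9 F [ 0.3  0.5 -1.8] M [[0.003, -0.008, -1.0], [1.0, 0.001, 0.003], [0.001, -1.0, 0.008]]
tool shift mm [-1.  83.1 -4.1]
turn to square (rotvec) [-0.008  -0.0031  0.0011]
```

>>> {"name": "play_rows", "arguments": {"series": [[0,0,-0.004,-0.008,-0.003,0.001,0.04],[0,0.02,0,0,0,0,0.04],[0,0.025,0,0,0,0,0.04],[0,0.015,0,0,0,0,0.04],[0,0.008,0,0,0,0,0.04],[0,0,0,0,0,0,0.04],[0,0,0,0,0,0,0.04]]}}

```text
clock: 24.6
position: [478.4, -19.8, 41.6]
ee_rot: [0.503, 0.502, -0.497, -0.498]
contact_force: [-0.3, 1.3, -2.1]
gripper_width: 50.1
```

```bash
python3 -c "
from h import *
to(468,-20,28)"
```

```text
pos [478.4 -19.8  41.6] w 50.1 t 24.6 F [-0.3  1.3 -2.1] M [[0.002, 0.01, -1.0], [1.0, 0.001, 0.002], [0.001, -1.0, -0.01]]
tool shift mm [-0.2 13.5 10.5]
turn to square (rotvec) [ 0.0103 -0.0017  0.0006]
```

>>> {"name": "play_rows", "arguments": {"series": [[0,0,0.01,0.01,-0.001,0,0.04],[0,0,0,0,0,0,0.04],[0,0,0,0,0,0,0.04]]}}

```text
clock: 24.9
position: [469.1, -19.6, 43.2]
ee_rot: [0.501, 0.501, -0.499, -0.5]
contact_force: [-0.2, -0.1, -2.3]
gripper_width: 50.3
```

```bash
python3 -c "
from h import *
to(468,-20,28)"
```

```text
pos [469.1 -19.6  43.2] w 50.3 t 24.9 F [-0.2 -0.1 -2.3] M [[0.001, 0.003, -1.0], [1.0, 0.002, 0.001], [0.002, -1.0, -0.003]]
tool shift mm [-0.4 15.1  1.2]
turn to square (rotvec) [ 0.0033 -0.0006  0.0015]
```

>>> {"name": "play_rows", "arguments": {"series": [[0,0.008,0.001,0.003,0,0,0.04],[0,0.004,0,0,0,0,0.04],[0,0.002,0,0,0,0,0.04],[0,0,0,0,0,0,0.04],[0,0,0,0,0,0,0.04]]}}

```text
clock: 25.4
position: [468.5, -19.3, 28.7]
ee_rot: [0.5, 0.501, -0.499, -0.5]
contact_force: [0.0, -0.1, -1.7]
gripper_width: 50.1
```

>>> {"name": "play_rows", "arguments": {"series": [[0,0.001,0,0,0,0,0.04],[0,0,0,0,0,0,0.04],[0,0,0,0,0,0,0.085],[0,0,0,0,0,0,0.085],[0,0,0,0,0,0,0.085],[0,0,0,0,0,0,0.085],[0,-0.03,0,0,0,0,0.085],[0,-0.04,0,0,0,0,0.085],[0,-0.04,0,0,0,0,0.085],[0,0,0,0,0,0,0.085]]}}

```text
clock: 26.4
position: [469.4, -19.6, 142.0]
ee_rot: [0.5, 0.501, -0.5, -0.499]
contact_force: [0.4, 0.2, 0.9]
gripper_width: 84.7
```

```bash
python3 -c "
from h import *
to(455,173,145)"
```

```text
pos [469.4 -19.6 142. ] w 84.7 t 26.4 F [0.4 0.2 0.9] M [[-0.001, 0.002, -1.0], [1.0, 0.001, -0.001], [0.001, -1.0, -0.002]]
tool shift mm [192.6  -2.9  14.2]
turn to square (rotvec) [0.0023 0.0012 0.0007]
```

>>> {"name": "play_rows", "arguments": {"series": [[0.035,0,0.003,0,0,0,0.085],[0.045,0,0.003,0,0,0,0.085],[0.045,0,0.003,0,0,0,0.085],[0.035,0,0.003,0,0,0,0.085],[0.025,0,0.002,0,0,0,0.085],[0.007,0,0,0,0,0,0.085],[0,0,0,0,0,0,0.085],[0,0,0,0,0,0,0.085]]}}

```text
clock: 27.2
position: [454.8, 178.2, 142.3]
ee_rot: [0.501, 0.501, -0.497, -0.5]
contact_force: [0.8, -0.2, -0.8]
gripper_width: 85.0
```

```bash
python3 -c "
from h import *
to(455,173,28)
im=snap('wrist','wrist6.png')
print(proj(im,[[455,173,90],[462,176,18]]).round(0))"
```

```text
pos [454.8 178.2 142.3] w 85.0 t 27.2 F [ 0.8 -0.2 -0.8] M [[0.003, 0.006, -1.0], [1.0, 0.003, 0.003], [0.003, -1.0, -0.006]]
tool shift mm [ -5.5 114.3   0.4]
turn to square (rotvec) [ 0.0056 -0.0031  0.0027]
[[273. 234.]
 [279. 210.]]
```

View pics/wrist6.png

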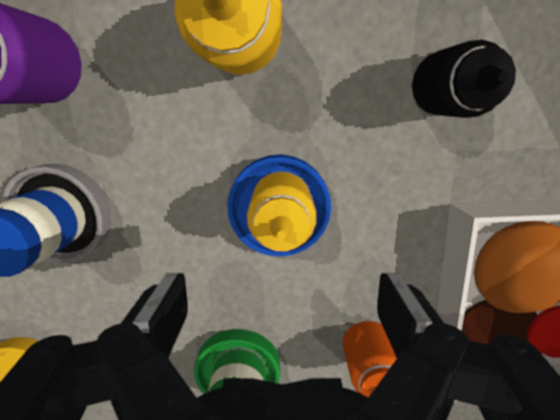

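The small mustard's nozzle is at (282,228), with its coaster at (279,206). That puts it at about (452,179). The big yellow bottle and the black one are well clear.

>>> {"name": "play_rows", "arguments": {"series": [[0.001,0.01,0.003,0.005,-0.003,0.002,0.085],[0,0.025,0,0,0,0,0.085],[0,0.025,0,0,0,0,0.085],[0,0.025,0,0,0,0,0.085],[0,0.018,0,0,0,0,0.085],[0,0,0,0,0,0,0.085],[0,0,0,0,0,0,0.085]]}}

```text
clock: 27.95
position: [451.2, 172.4, 33.9]
ee_rot: [-0.502, -0.497, 0.498, 0.503]
contact_force: [0.7, 0.9, -0.2]
gripper_width: 85.0
```

```bash
python3 -c "
from h import *
to(452,179,25)"
```

```text
pos [451.2 172.4  33.9] w 85.0 t 27.95 F [ 0.7  0.9 -0.2] M [[0.011, -0.002, -1.0], [1.0, -0.0, 0.011], [-0.0, -1.0, 0.002]]
tool shift mm [ 6.6  8.9 -0.8]
turn to square (rotvec) [-0.0017 -0.0106 -0.0003]
```

>>> {"name": "play_rows", "arguments": {"series": [[0.006,0.008,-0.001,-0.001,-0.01,0,0.085],[0,0.001,0,0,0,0,0.085],[0,0,0,0,0,0,0.04],[0,0,0,0,0,0,0.04],[0,0,0,0,0,0,0.04],[0,0,0,0,0,0,0.04],[0,0,0,0,0,0,0.04],[0,0,0,0,0,0,0.04]]}}

```text
clock: 28.75
position: [453.7, 179.6, 27.6]
ee_rot: [0.5, 0.502, -0.498, -0.5]
contact_force: [0.4, -0.1, -2.0]
gripper_width: 48.1
```

```bash
python3 -c "
from h import *
to(648,-95,25)"
```

```text
pos [453.7 179.6  27.6] w 48.1 t 28.75 F [ 0.4 -0.1 -2. ] M [[0.0, 0.004, -1.0], [1.0, 0.004, 0.0], [0.004, -1.0, -0.004]]
tool shift mm [-274.6    2.4 -194.3]
turn to square (rotvec) [ 0.0042 -0.0001  0.0036]
```

>>> {"name": "play_rows", "arguments": {"series": [[0,-0.015,0,0.004,0,0.003,0.04],[0,-0.025,0,0,0,0,0.04],[0,-0.03,0,0,0,0,0.04],[0,-0.03,0,0,0,0,0.04],[-0.025,0,-0.018,0,0,0,0.04],[-0.035,0,-0.025,0,0,0,0.04],[-0.035,0,-0.025,0,0,0,0.04],[-0.035,0,-0.025,0,0,0,0.04],[-0.035,0,-0.025,0,0,0,0.04],[-0.035,0,-0.025,0,0,0,0.04]]}}

```text
clock: 29.75
position: [598.0, -23.6, 129.9]
ee_rot: [-0.497, -0.501, 0.504, 0.498]
contact_force: [0.1, 2.0, -1.5]
gripper_width: 48.6
```

```bash
python3 -c "
from h import *
to(648,-95,29)"
```

```text
pos [598.  -23.6 129.9] w 48.6 t 29.75 F [ 0.1  2.  -1.5] M [[-0.01, -0.004, -1.0], [1.0, -0.001, -0.01], [-0.001, -1.0, 0.004]]
tool shift mm [-71.9 100.8 -49.6]
turn to square (rotvec) [-0.0038  0.0098 -0.0006]
```

>>> {"name": "play_rows", "arguments": {"series": [[-0.03,0,-0.02,-0.004,0.01,0,0.04],[-0.022,0,-0.016,0,0,0,0.04],[-0.012,0,-0.01,0,0,0,0.04],[0,0,0,0,0,0,0.04],[0,0.02,0,0,0,0,0.04],[0,0.025,0,0,0,0,0.04],[0,0.025,0,0,0,0,0.04],[0,0.01,0,0,0,0,0.04],[0,0,0,0,0,0,0.04],[0,0,0,0,0,0,0.04]]}}

```text
clock: 30.75
position: [644.2, -94.0, 42.8]
ee_rot: [-0.501, -0.496, 0.499, 0.504]
contact_force: [0.4, 0.7, -1.4]
gripper_width: 48.7
```

```bash
python3 -c "
from h import *
to(648,-95,29)"
```

```text
pos [644.2 -94.   42.8] w 48.7 t 30.75 F [ 0.4  0.7 -1.4] M [[0.009, -0.006, -1.0], [1.0, 0.0, 0.009], [0.0, -1.0, 0.006]]
tool shift mm [-1.  13.8 -3.9]
turn to square (rotvec) [-0.0065 -0.0087  0.0002]
```

>>> {"name": "play_rows", "arguments": {"series": [[0,0,-0.004,-0.006,-0.008,0,0.04],[0,0,0,0,0,0,0.04],[0,0.006,0,0,0,0,0.04],[0,0.004,0,0,0,0,0.04],[0,0,0,0,0,0,0.04],[0,0,0,0,0,0,0.04]]}}

```text
clock: 31.35
position: [651.2, -93.5, 36.6]
ee_rot: [0.502, 0.502, -0.498, -0.498]
contact_force: [-0.2, 0.2, -2.3]
gripper_width: 48.4
```

```bash
python3 -c "
from h import *
to(648,-95,28)"
```

```text
pos [651.2 -93.5  36.6] w 48.4 t 31.35 F [-0.2  0.2 -2.3] M [[-0.001, 0.008, -1.0], [1.0, 0.0, -0.001], [0.0, -1.0, -0.008]]
tool shift mm [-1.5  8.6  3.2]
turn to square (rotvec) [0.0079 0.0011 0.0004]
```

>>> {"name": "play_rows", "arguments": {"series": [[-0.001,0.003,0.003,0.008,0,0,0.04],[0,0.003,0,0,0,0,0.04],[0,0.002,0,0,0,0,0.04],[0,0,0,0,0,0,0.04],[0,0,0,0,0,0,0.04]]}}

```text
clock: 31.85
position: [647.8, -94.7, 27.6]
ee_rot: [-0.499, -0.5, 0.5, 0.5]
contact_force: [0.4, -0.8, -2.7]
gripper_width: 48.4
```

>>> {"name": "play_rows", "arguments": {"series": [[0,0.0005,0,0,0,0,0.04],[0,0,0,0,0,0,0.04],[0,0,0,0,0,0,0.085],[0,0,0,0,0,0,0.085],[0,0,0,0,0,0,0.085],[0,0,0,0,0,0,0.085],[0,-0.03,0,0,0,0,0.085],[0,-0.04,0,0,0,0,0.085],[0,-0.04,0,0,0,0,0.085],[0,0,0,0,0,0,0.085]]}}

```text
clock: 32.85
position: [648.8, -95.1, 141.6]
ee_rot: [-0.5, -0.5, 0.501, 0.499]
contact_force: [0.9, 1.1, 0.2]
gripper_width: 84.8
```

```bash
python3 -c "
from h import *
to(469,-19.5,145)"
```

```text
pos [648.8 -95.1 141.6] w 84.8 t 32.85 F [0.9 1.1 0.2] M [[-0.002, -0.001, -1.0], [1.0, -0.001, -0.002], [-0.001, -1.0, 0.001]]
tool shift mm [ 76.   -3.4 179.7]
turn to square (rotvec) [-0.0006  0.0019 -0.0012]
```

>>> {"name": "play_rows", "arguments": {"series": [[0.015,0,0.035,0,0.002,0,0.085],[0.018,0,0.042,0,0,0,0.085],[0.018,0,0.042,0,0,0,0.085],[0.015,0,0.035,0,0,0,0.085],[0.01,0,0.025,0,0,0,0.085],[0,0,0,0,0,0,0.085],[0,0,0,0,0,0,0.085],[0,0,0,0,0,0,0.085]]}}

```text
clock: 33.65
position: [465.2, -17.5, 141.3]
ee_rot: [0.502, 0.501, -0.498, -0.499]
contact_force: [0.8, 0.7, -1.0]
gripper_width: 84.9
```

```bash
python3 -c "
from h import *
to(469,-19.5,25)"
```

```text
pos [465.2 -17.5 141.3] w 84.9 t 33.65 F [ 0.8  0.7 -1. ] M [[0.001, 0.007, -1.0], [1.0, 0.0, 0.001], [0.0, -1.0, -0.007]]
tool shift mm [ -2.  116.3  -3. ]
turn to square (rotvec) [ 0.0069 -0.0013  0.0001]
```

>>> {"name": "play_rows", "arguments": {"series": [[-0.002,0.01,-0.003,0.006,-0.001,0,0.085],[0,0.025,0,0,0,0,0.085],[0,0.025,0,0,0,0,0.085],[0,0.025,0,0,0,0,0.085],[0,0.018,0,0,0,0,0.085],[0,0,0,0,0,0,0.085],[0,0,0,0,0,0,0.085]]}}

```text
clock: 34.35
position: [476.5, -21.9, 30.4]
ee_rot: [0.502, 0.499, -0.498, -0.501]
contact_force: [0.9, -0.8, 0.3]
gripper_width: 84.9
```

```bash
python3 -c "
from h import *
to(469,-19.5,25)"
```

```text
pos [476.5 -21.9  30.4] w 84.9 t 34.35 F [ 0.9 -0.8  0.3] M [[0.005, 0.002, -1.0], [1.0, -0.001, 0.005], [-0.001, -1.0, -0.002]]
tool shift mm [2.4 5.4 7.5]
turn to square (rotvec) [ 0.0016 -0.0053 -0.0005]
```

>>> {"name": "play_rows", "arguments": {"series": [[0.002,0.005,0.007,0.002,-0.005,0,0.085],[0,0.001,0,0,0,0,0.085],[0,0,0,0,0,0,0.04],[0,0,0,0,0,0,0.04],[0,0,0,0,0,0,0.04],[0,0,0,0,0,0,0.04],[0,0,0,0,0,0,0.04],[0,0,0,0,0,0,0.04]]}}

```text
clock: 35.15
position: [471.1, -19.3, 26.8]
ee_rot: [0.501, 0.502, -0.498, -0.499]
contact_force: [0.5, -1.1, -2.2]
gripper_width: 50.3
```

```bash
python3 -c "
from h import *
to(460,176,27)"
```

```text
pos [471.1 -19.3  26.8] w 50.3 t 35.15 F [ 0.5 -1.1 -2.2] M [[0.0, 0.006, -1.0], [1.0, 0.001, 0.0], [0.001, -1.0, -0.006]]
tool shift mm [195.3   0.   11.2]
turn to square (rotvec) [ 0.0056 -0.0001  0.0015]
```

>>> {"name": "play_rows", "arguments": {"series": [[0,-0.015,0,0.005,0,0.001,0.04],[0,-0.025,0,0,0,0,0.04],[0,-0.025,0,0,0,0,0.04],[0,-0.02,0,0,0,0,0.04],[0.025,0,0.001,0,0,0,0.04],[0.035,0,0.002,0,0,0,0.04],[0.035,0,0.002,0,0,0,0.04],[0.035,0,0.002,0,0,0,0.04],[0.035,0,0.002,0,0,0,0.04],[0.015,0,0.001,0,0,0,0.04]]}}

```text
clock: 36.15
position: [458.6, 164.1, 112.8]
ee_rot: [-0.501, -0.496, 0.499, 0.504]
contact_force: [0.5, 0.0, -0.6]
gripper_width: 50.4
```

>>> {"name": "play_rows", "arguments": {"series": [[0,0,0,0,0,0,0.04],[0,0,0,0,0,0,0.04]]}}

```text
clock: 36.35
position: [457.8, 165.1, 112.1]
ee_rot: [-0.5, -0.497, 0.501, 0.503]
contact_force: [-0.4, -0.1, -2.9]
gripper_width: 50.4
```

```bash
python3 -c "
from h import *
to(460,176,27)"
```

```text
pos [457.8 165.1 112.1] w 50.4 t 36.35 F [-0.4 -0.1 -2.9] M [[0.005, -0.008, -1.0], [1.0, -0.001, 0.005], [-0.001, -1.0, 0.008]]
tool shift mm [11.  85.1 -2.8]
turn to square (rotvec) [-0.0076 -0.0054 -0.0008]
```

>>> {"name": "play_rows", "arguments": {"series": [[0.011,0,-0.003,-0.007,-0.005,0,0.04],[0,0.02,0,0,0,0,0.04],[0,0.025,0,0,0,0,0.04],[0,0.015,0,0,0,0,0.04],[0,0.008,0,0,0,0,0.04],[0,0,0,0,0,0,0.04],[0,0,0,0,0,0,0.04]]}}

```text
clock: 37.05
position: [463.8, 173.5, 42.9]
ee_rot: [0.503, 0.499, -0.497, -0.501]
contact_force: [-0.3, 0.4, -1.4]
gripper_width: 50.6
```

```bash
python3 -c "
from h import *
to(460,176,27)"
```

```text
pos [463.8 173.5  42.9] w 50.6 t 37.05 F [-0.3  0.4 -1.4] M [[0.007, 0.004, -1.0], [1.0, 0.0, 0.007], [0.0, -1.0, -0.004]]
tool shift mm [ 2.4 15.9  3.9]
turn to square (rotvec) [ 0.0036 -0.0072  0.0003]
```

>>> {"name": "play_rows", "arguments": {"series": [[0.002,0,0.003,0.004,-0.007,0,0.04],[0,0,0,0,0,0,0.04],[0,0.007,0,0,0,0,0.04],[0,0.004,0,0,0,0,0.04],[0,0,0,0,0,0,0.04],[0,0,0,0,0,0,0.04]]}}

```text
clock: 37.65
position: [462.2, 176.8, 33.5]
ee_rot: [0.5, 0.502, -0.498, -0.5]
contact_force: [1.5, -0.7, -2.7]
gripper_width: 50.5
```

```bash
python3 -c "
from h import *
to(460,176,27)"
```

```text
pos [462.2 176.8  33.5] w 50.5 t 37.65 F [ 1.5 -0.7 -2.7] M [[-0.001, 0.004, -1.0], [1.0, 0.004, -0.001], [0.004, -1.0, -0.004]]
tool shift mm [-0.8  6.5  2.2]
turn to square (rotvec) [0.0039 0.0006 0.0037]
```

>>> {"name": "play_rows", "arguments": {"series": [[-0.001,0.003,0.002,0.004,0,0.003,0.04],[0,0.002,0,0,0,0,0.04],[0,0.001,0,0,0,0,0.04],[0,0,0,0,0,0,0.04],[0,0,0,0,0,0,0.04]]}}

```text
clock: 38.15
position: [460.1, 175.8, 27.0]
ee_rot: [-0.5, -0.5, 0.5, 0.5]
contact_force: [0.8, 1.1, -2.8]
gripper_width: 50.1
```

>>> {"name": "play_rows", "arguments": {"series": [[0,0.0005,0,0,0,0,0.04],[0,0,0,0,0,0,0.04],[0,0,0,0,0,0,0.085],[0,0,0,0,0,0,0.085],[0,0,0,0,0,0,0.085],[0,0,0,0,0,0,0.085],[0,-0.03,0,0,0,0,0.085],[0,-0.04,0,0,0,0,0.085],[0,-0.04,0,0,0,0,0.085],[0,-0.04,0,0,0,0,0.085]]}}

```text
clock: 39.15
position: [457.9, 173.9, 176.7]
ee_rot: [-0.499, -0.496, 0.505, 0.501]
contact_force: [0.4, 0.0, -0.6]
gripper_width: 85.0
```

>>> {"name": "play_rows", "arguments": {"series": [[0,-0.04,0,0,0,0,0.085],[-0.05,0,0,0,0,0,0.085],[-0.05,0,0,0,0,0,0.085],[-0.05,0,0,0,0,0,0.085],[-0.05,0,0,0,0,0,0.085],[-0.05,0,0,0,0,0,0.085],[-0.05,0,0,0,0,0,0.085],[-0.05,0,0,0,0,0,0.085],[-0.05,0,0,0,0,0,0.085],[-0.05,0,0,0,0,0,0.085]]}}

```text
clock: 40.15
position: [465.3, -273.5, 229.5]
ee_rot: [0.499, 0.508, -0.5, -0.493]
contact_force: [1.8, 0.6, 0.1]
gripper_width: 84.9
```

>>> {"name": "play_rows", "arguments": {"series": [[-0.05,0,0,0,0,0,0.085],[-0.05,0,0.02,0,0,0,0.085],[-0.05,0,0.02,0,0,0,0.085],[0,0,0,0,0,0,0.085],[0,0,0,0,0,0,0.085]]}}

```text
clock: 40.65
position: [428.1, -422.7, 226.8]
ee_rot: [0.501, 0.506, -0.498, -0.495]
contact_force: [-0.5, 0.5, -1.3]
gripper_width: 84.9
```

Run:
```python
from h import *
im=snap('top','topend.png'); sc=snap('scene','sceneend.png')
a=cv2.resize(im['color'][90:310,90:480],(780,440),interpolation=cv2.INTER_CUBIC)
cv2.imwrite('pics/endcrop.png',a[:,:,::-1])
print(unproj(im,(0,0),0)[:2])
```

```text
[973.72120515 760.25177931]
```

View pics/endcrop.png

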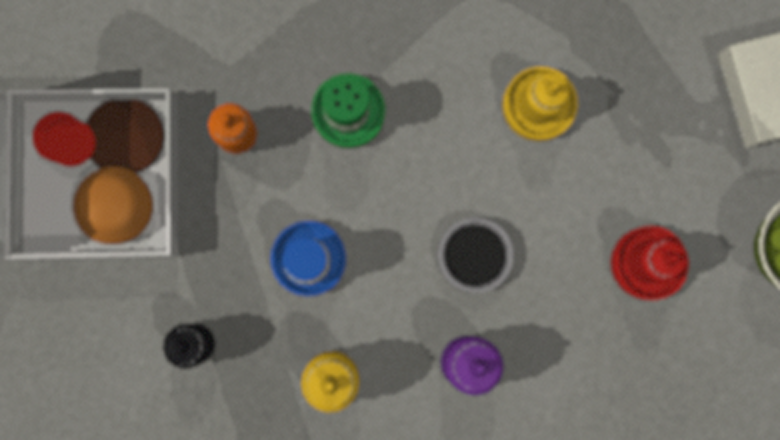

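View pics/sceneend.png

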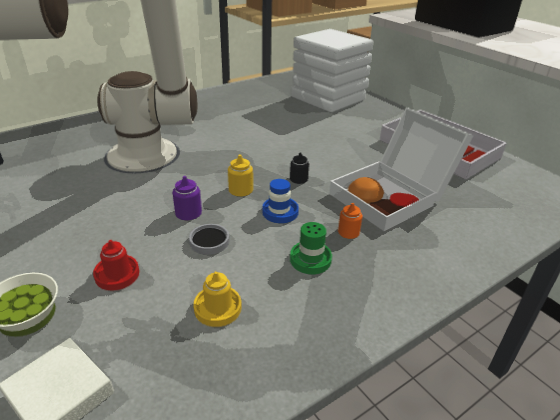

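All four stand upright on their own coasters: in the scene view, ketchup (115,262), mustard (217,298), tin (312,246) and jar (280,201). The spare (209,238) is empty and the meal box has not moved. I'll hand in.

```bash
python3 -c "
from h import *
print(job_done())"
```

```text
the job is handed in; nothing more can be done
None
```

The job is done and handed in at about 41 s of the 128 s allowed. All four condiments are on the coaster of their own colour.

I moved the tin to the spare, the ketchup to red, and the tin to green. Then I moved the jar to the spare, the mustard to yellow, and the jar to blue. The mustard was the smaller yellow bottle, the one on the blue coaster; the other bottles were left alone.

- **Final check:** The last top and scene pictures show all four upright inside their rims and the steel coaster empty. The meal box and the other bottles look unmoved by eye, and the arm is clear of everything.
- **Forces:** The readings I saw stayed around 3 N or below.
- **Regrip:** I regripped the ketchup once, lower down, because the first grip looked too close to the shoulder. The width came out the same (48.3 mm against 48.2 mm), so the first grip was probably fine.
- **Disagreements:** The top and wrist cameras differed by about 3 to 5 mm once the arm was still, with one early wrist reading up to 8 mm off. The arm drifted up to about 10 mm in fast moves and was corrected before each grasp and placement. Both were within what the fit needed.

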